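# Put two drip coffee filters together on their cups

## Robot

A 6-joint arm with a two-finger parallel gripper is mounted at the origin on a cart in front of the work surface, level with it; the furniture and walls round the work are solid. World frame = base frame: x ahead of the robot, y to its left, z up, the work surface at z = 0. Lengths are in m, angles in rad, forces in N, time in s.
With the tool pointing down it reaches from about 0.35 to 1 m from the base axis. Payload 7.1 kg.
Tool frame: the origin (TCP) lies between the finger pads; the fingertips stand 22 mm ahead of it and the grasp point (between the pads) lies 3 mm ahead of it; z points along the fingers, y is the line along which they close (so a half turn about z gives the same grasp; the last joint's range is limited). The gripper opens to 85 mm and grips with 20 to 120 N. Pads are 22 mm wide; open, the fingers measure 114 mm over their backs; the gripper's body (76 mm by 85 mm) begins 54 mm behind the grasp point. The pads swing forward as they close: fully open they stand 13 mm farther back than shut.
Start: joints at [-1.362, 0.423, 1.63, -0, 1.089, -0.019], TCP at [0.141, -0.609, 0.253] pointing down, gripper open.
Joint ranges: [-3, 3], [-0.9, 2.11], [0.09, 2.58], [-1.31, 4.45], [0.11, 2.69], [-2.54, 2.54]. Speed limits (rad/s): [2.39, 2.39, 3.01, 3.14, 3.14, 3.14].

## Interface

Orientations are given as a rotation vector (axis times angle).
In Python, from rig import manip gives the robot as it stands. The module is installed in compiled form; this text tells all that it offers. Calls block until the motion is done:
- manip.move_to(position, orientation): joint-space move of the TCP to a pose.
- manip.servo_line(position, orientation=None, rate=0.15): straight line of the TCP; orientation=None keeps the orientation; rate is the mean speed in m/s.
- manip.set_joints(angles): joint-space move.
- manip.command_gripper(opening, f_grip=None): finger opening in m; f_grip is the grip in N (None keeps the last); returns when the fingers have stopped.
- manip.hold(seconds).
- manip.solve_ik(position, orientation): joint angles nearest the present ones, or None.
- manip.camera(name): name is "side" or "top"; returns a dict with "image" (400x640x3 uint8, red, green, blue), "fx", "fy", "cx", "cy" (pixels), "cam_to_world" (4x4, takes a point from camera to world coordinates). Camera axes: x right, y down, z forward; pixel columns grow to the right and rows downward; lengths in m; the calibration is good to about 2 mm. A picture is of the moment at which its call begins. There is no depth.
A pose or a line that the arm cannot do raises manip.IKError and nothing moves.
- manip.sign_off(): hands the job in; it is judged then, once.
Readings, each from a call of its own:
- manip.get_time(): time.
- manip.get_joint_positions(): joint angles.
- manip.get_joint_vel(): joint speeds.
- manip.get_tau(): joint torques, N m.
- manip.get_position(): TCP position.
- manip.get_ee_rot(): TCP orientation.
- manip.get_contact_force(): force on the tool from outside, world axes, zero at the start.
- manip.get_torque(): the same for the moment, N m.
- manip.get_width(): finger opening in m.
- manip.get_grip_force(): force on a finger pad.
Only numpy, scipy, OpenCV 4.12 (cv2) and the standard library are available. Lean on these libraries where they do the work, as an engineer would, in place of code of your own. Each camera call takes 0.05 s, during which the arm holds its last target. There are 200 camera calls.

## Task

Put the two drip coffee filters together, large parts with large and small with small: set the small chamber on the small cup, then have each press standing on the floor of its own chamber (the small press has been left in the large chamber by mistake), and close each chamber with its own lid, knob up and fully seated. Leave the cups and the kitchen timer where they stand.

Things in the scene. Friction and masses are not known exactly. Their poses are not given: they have to be found in the camera images.
- cup_large: large white stoneware cup without a handle, loose, upright, 74 mm tall, 54 mm across the foot and 74 mm across the rim, wall 4 mm, so the mouth is 66 mm inside. Origin: centre of its underside, z up. At the start the large chamber stands in its mouth.
- cup_small: small white stoneware cup of the same form, loose, upright and empty, 60 mm tall, 44 mm across the foot and 60 mm across the rim, wall 4 mm, mouth 52 mm inside. Origin: centre of its underside, z up.
- chamber_large: large steel filter chamber, an open pot on a flange. Origin: centre of its underside, z up. Spigot 5 mm high, 59 across, in the large cup's mouth; flange 84 across (104 over two ears on x) at 5 to 7.5 mm; inner floor at 7.5 mm; wall 65 across outside, 60 inside; flared rim (69 across) at 55.5 mm. Starts on the large cup, origin 69 mm above the cup's, with the small press in it.
- chamber_small: small steel chamber of the same form, loose on the worktop, upright. Origin: centre of its underside, z up. Spigot 5 mm high, 45 across, for the small cup's mouth; flange 70 across (90 over the ears) at 5 to 7.5 mm; inner floor at 7.5 mm; wall 51 across outside (take it here), 46 inside; flared rim (55 across) at 51.5 mm. Seated on the small cup its origin is 55 mm above the cup's.
- press_large: large press: flat perforated steel disc 54 mm across, 4 mm thick, with an upright stem, standing on the worktop; 66 mm tall. The stem's top 16 mm is a knob 13 mm across, to take it by. Origin: centre of the disc's underside, z up the stem. On its chamber's floor its origin is 7.5 mm above the chamber's and its knob 18 mm above the rim.
- press_small: small press of the same form: disc 40 mm across and 4 mm thick, 62 mm tall overall, knob 13 mm across over the top 16 mm. Origin: centre of the disc's underside, z up along the stem. It starts standing off-centre in the large chamber, its origin 7.5 mm above that chamber's, its knob 14 mm above the rim.
- lid_large: large domed steel lid, hollow below, knob up on the worktop. Origin: centre of its underside, z up. Plug ring 53 mm across, 6 mm deep, goes into the chamber's mouth; flange 73 across at 6 to 9 mm rests on the rim; dome top at 33 mm; black knob, 14 mm across, from 34 to 49 mm. Seated on the large chamber its origin is 49.5 mm above the chamber's.
- lid_small: small domed steel lid of the same form and heights: plug ring 39 mm across and 6 mm deep, flange 59 mm across, dome top at 33 mm, black knob 14 mm across from 34 to 49 mm. Origin: centre of its underside, z up. Seated on the small chamber its origin is 45.5 mm above the chamber's.
- timer: bystander: a wind-up kitchen timer, white below and red above, 65 mm across and 54 mm tall, loose among the parts. Origin: centre of its underside.
Things that resemble listed ones, but are neither listed nor needed, are in the scene too. What is shaped like the chamber_small but blue or yellow is not meant.

How it is judged:
By the outcome, as a careful person would: the job done as asked, in the order asked, and still so for the second after the job is handed in, with the robot touching nothing.
It also fails if it takes over 118 s, if anything falls off the work surface, if the arm or the gripper's body presses on something with over 40 N, if the wrist force passes 120 N, or if a joint passes its speed limit or range.

## Working session

There is one attempt and no reset: what is moved stays moved. The work goes in short steps, each a Python script; the robot and the scene stay as the last script left them, time stands still between calls to the robot, and variables do not carry over. Pictures are saved under pics/ and viewed, at most 14 in all, crops included, and the job is handed in when it is done.

```bash
mkdir -p pics
python3 - <<'E'
from rig import manip
import cv2,numpy as np
for n in("top","side"):
    c=manip.camera(n); cv2.imwrite(f"pics/{n}0.png",c["image"][:,:,::-1]); print(n,c["fx"],c["fy"],c["cx"],c["cy"]);print(np.round(c["cam_to_world"],4).tolist())
print(manip.get_ee_rot(),manip.get_time(),manip.get_width())
E
```

```text
top 488.8296639458664 488.8296639458664 327.73006345890724 202.50803862836997
[[-0.003, -0.9914, 0.1307, 0.357], [-0.9996, 0.0064, 0.026, -0.0015], [-0.0266, -0.1306, -0.9911, 1.1374], [0.0, 0.0, 0.0, 1.0]]
side 432.86021199720807 432.86021199720807 328.1001448035798 198.38285223903472
[[-0.996, -0.041, 0.0794, 0.4203], [-0.0877, 0.6221, -0.778, 0.8383], [-0.0175, -0.7818, -0.6232, 0.7446], [0.0, 0.0, 0.0, 1.0]]
[-3.11991460e+00 -3.56879438e-01  1.74294942e-04] 0.1 0.08539451765362882
```

View pics/top0.png

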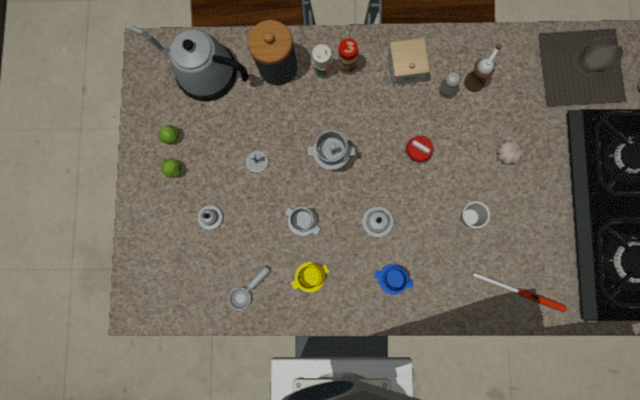

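View pics/side0.png

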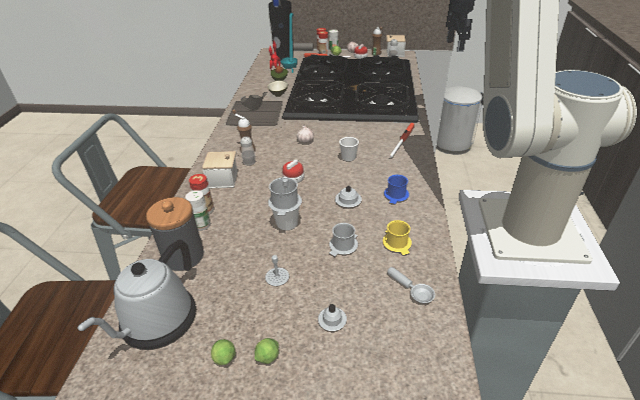

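The top view shows the large chamber on its cup at (332,150), the large press at (257,161) and the small chamber at (302,221). The large lid is at (378,221), the small lid at (209,217), the small cup at (476,215) and the timer at (420,149). The side view agrees. Next I'll zoom in for exact centres.

Run:
```python
import cv2,numpy as np
t=cv2.imread("pics/top0.png");s=cv2.imread("pics/side0.png")
L=[(t,332,150),(t,257,161),(t,302,221),(t,378,221),(t,209,217),(t,476,215),(s,285,195),(s,277,270),(s,344,238),(s,348,195),(s,332,317),(s,348,149)]
T=[]
for im,u,v in L:
    h=25
    c=cv2.resize(im[v-h:v+h,u-h:u+h],None,fx=4,fy=4,interpolation=cv2.INTER_CUBIC)
    for k in range(0,50):
        if (u-h+k)%10==0: cv2.line(c,(4*k+2,0),(4*k+2,5),(0,255,255),1);cv2.putText(c,str(u-h+k),(4*k-8,14),0,.3,(0,255,255))
        if (v-h+k)%10==0: cv2.line(c,(0,4*k+2),(5,4*k+2),(0,255,255),1);cv2.putText(c,str(v-h+k),(6,4*k+6),0,.3,(0,255,255))
    T.append(c)
cv2.imwrite("pics/mos.png",np.vstack([np.hstack(T[i:i+4]) for i in(0,4,8)]))
```

```text
(no output)
```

View pics/mos.png

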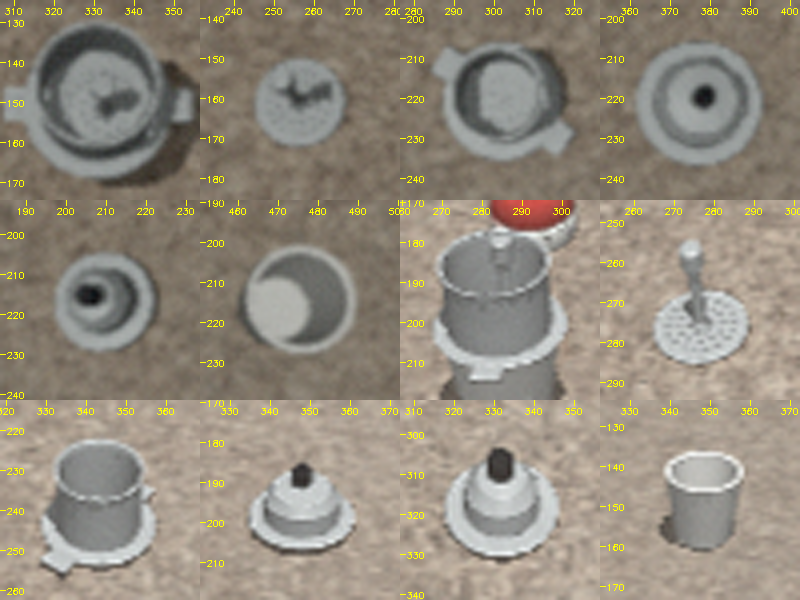

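The mosaic gives sub-pixel centres for each part. I'll cast them onto planes at the known heights and compare the two views.

```bash
cat > h.py <<'E'
import numpy as np
from rig import manip
from scipy.spatial.transform import Rotation as R
def ray(c,u,v,z):
    M=np.array(c["cam_to_world"]); d=M[:3,:3]@[(u-c["cx"])/c["fx"],(v-c["cy"])/c["fy"],1]; o=M[:3,3]
    return (o+d*(z-o[2])/d[2])[:2]
def rot(a):   # tool down, closing axis (tool y) at world angle a from x axis
    y=np.array([np.cos(a),np.sin(a),0]); z=np.array([0,0,-1.]); x=np.cross(y,z)
    return R.from_matrix(np.c_[x,y,z]).as_rotvec()
E
python3 - <<'E'
from h import *
t,s=manip.camera("top"),manip.camera("side")
for n,c,u,v,z in [("chL top",t,330.9,146.7,.1245),("chL side",s,283,185.1,.1245),("prL top",t,256.4,160.75,.004),("prL side",s,276.75,276.25,.004),("prL knob side",s,275,257,.061),
 ("chS fl top",t,302,220.5,.0065),("chS side",s,343.4,230,.0515),("lidL fl top",t,377.4,221.4,.009),("lidL kn top",t,378.5,219.75,.049),("lidL kn side",s,348,188.25,.0415),
 ("lidS fl top",t,209.5,216.75,.009),("lidS kn top",t,206.25,215.25,.049),("lidS kn side",s,331.5,307.75,.0415),("cupS top",t,475.6,214.25,.06),("cupS side",s,348.4,141.5,.06),
 ("prS disc top",t,332.8,149,.0805),("prS kn side",s,284.5,179.5,.1335),("timer top",t,420,149,.05)]:
    print(n,np.round(ray(c,u,v,z),4))
print(R.from_rotvec(manip.get_ee_rot()).as_matrix().round(3).tolist())
for p in [(.42,.05),(.42,-.3),(.45,.28)]:
  for a in (np.radians(-35),np.radians(145),0.,np.pi/2,-np.pi/2):
    q=manip.solve_ik([*p,.1],rot(a)); print(p,round(a,2),None if q is None else np.round(q,2))
E
```

```text
chL top [0.61  0.018]
chL side [0.6117 0.0204]
prL top [0.6077 0.1974]
prL side [0.6051 0.2008]
prL knob side [0.6046 0.196 ]
chS fl top [0.4644 0.0882]
chS side [0.4622 0.0895]
lidL fl top [ 0.4611 -0.0866]
lidL kn top [ 0.4611 -0.0861]
lidL kn side [ 0.4604 -0.0864]
lidS fl top [0.4741 0.3044]
lidS kn top [0.4734 0.301 ]
lidS kn side [0.4727 0.306 ]
cupS top [ 0.471  -0.2984]
cupS side [ 0.4703 -0.2962]
prS disc top [0.6158 0.0146]
prS kn side [0.6091 0.0098]
timer top [ 0.6214 -0.1825]
[[0.974, 0.226, -0.0], [0.226, -0.974, 0.001], [0.0, -0.001, -1.0]]
(0.42, 0.05) -0.61 [ 0.09  0.41  2.16 -0.    0.57  0.7 ]
(0.42, 0.05) 2.53 [ 0.09  0.41  2.16  0.    0.57 -2.44]
(0.42, 0.05) 0.0 [ 0.09  0.41  2.16 -0.    0.57  0.09]
(0.42, 0.05) 1.57 [ 0.09  0.41  2.16 -0.    0.57 -1.48]
(0.42, 0.05) -1.57 [ 0.09  0.41  2.16 -0.    0.57  1.66]
(0.42, -0.3) -0.61 [-0.64  0.5   1.96 -0.    0.68 -0.03]
(0.42, -0.3) 2.53 None
(0.42, -0.3) 0.0 [-0.64  0.5   1.96 -0.    0.68 -0.64]
(0.42, -0.3) 1.57 [-0.64  0.5   1.96 -0.    0.68 -2.21]
(0.42, -0.3) -1.57 [-0.64  0.5   1.96 -0.    0.68  0.93]
(0.45, 0.28) -0.61 [ 0.53  0.52  1.93 -0.    0.69  1.15]
(0.45, 0.28) 2.53 [ 0.53  0.52  1.93 -0.    0.69 -2.  ]
(0.45, 0.28) 0.0 [ 0.53  0.52  1.93 -0.    0.69  0.53]
(0.45, 0.28) 1.57 [ 0.53  0.52  1.93 -0.    0.69 -1.04]
(0.45, 0.28) -1.57 [ 0.53  0.52  1.93 -0.    0.69  2.1 ]
```

```bash
cat >> h.py <<'E'
def down(xy,z0,z1,a,step=.002,lim=5):
    """guarded vertical descent; stops on a force change"""
    manip.servo_line([*xy,z0],rate=.12); manip.hold(.1); f0=manip.get_contact_force()[2]; z=z0
    while z>z1:
        z=max(z-step,z1); manip.servo_line([*xy,z],rate=.05)
        df=manip.get_contact_force()[2]-f0
        if abs(df)>lim: break
    print("down z",round(z,4),"dF",round(manip.get_contact_force()[2]-f0,1))
    return z
def pick(xy,z,a,up,op,f,clear=.05):
    manip.command_gripper(op); manip.move_to([*xy,z+clear],rot(a)); manip.servo_line([*xy,z],rate=.12)
    manip.command_gripper(0.0,f); print("grip w",round(manip.get_width(),4),"t",round(manip.get_time(),1))
    manip.servo_line([*xy,up],rate=.2)
def place(xy,z,a,up,op,hi,lo=.002):
    manip.move_to([*xy,hi],rot(a)); zz=down(xy,z+.006,z-lo,a); manip.command_gripper(op); manip.hold(.1)
    manip.servo_line([*xy,up],rate=.2); print("t",round(manip.get_time(),1),"zz-z",round(zz-z,4))
def shot(n,name,box=None,k=1):
    import cv2
    c=manip.camera(n); im=c["image"][:,:,::-1]
    if box: u,v,w,h=box; im=cv2.resize(im[v:v+h,u:u+w],None,fx=k,fy=k,interpolation=cv2.INTER_CUBIC)
    cv2.imwrite(f"pics/{name}.png",im)
E
python3 - <<'E'
from h import *
a=np.radians(-35)
pick((.4633,.0888),.036,a,.17,.085,60,clear=.06)
shot("side","s1",(240,100,160,150),4)
place((.4707,-.2973),.091,a,.19,.085,.16)
print(manip.get_position())
manip.move_to([.52,-.16,.25],rot(np.pi/2))
shot("side","s2",(300,100,100,100),5)
E
```

```text
grip w 0.0527 t 4.2
down z 0.091 dF 11.5
t 9.2 zz-z 0.0
[ 0.4702664  -0.29701683  0.18946388]
```

View pics/s2.png

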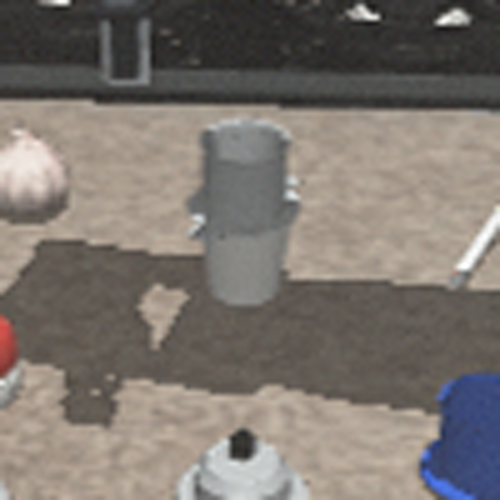

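The chamber sits level on the cup. Next I'll move the arm clear and take a closer look at the small press knob and the rim of the seated chamber.

```bash
cat >> h.py <<'E'
def mosaic(L,name,h=20,k=10):
    import cv2
    ims={n:manip.camera(n)["image"][:,:,::-1] for n in {l[0] for l in L}}; T=[]
    for n,u,v in L:
        c=cv2.resize(ims[n][v-h:v+h,u-h:u+h],None,fx=k,fy=k,interpolation=cv2.INTER_CUBIC); c=cv2.convertScaleAbs(c,alpha=1.3)
        for i in range(2*h):
            if (u-h+i)%5==0: cv2.line(c,(k*i+k//2,0),(k*i+k//2,6),(0,255,255),1);cv2.putText(c,str(u-h+i),(k*i-6,16),0,.33,(0,255,255))
            if (v-h+i)%5==0: cv2.line(c,(0,k*i+k//2),(6,k*i+k//2),(0,255,255),1);cv2.putText(c,str(v-h+i),(8,k*i+9),0,.33,(0,255,255))
        T.append(c)
    m=len(T)//2; cv2.imwrite(f"pics/{name}.png",np.vstack([np.hstack(T[:m]),np.hstack(T[m:])]))
E
python3 - <<'E'
from h import *
manip.set_joints([-1.362, 0.423, 1.63, -0, 1.089, -0.019])
mosaic([("top",330,146),("side",284,185),("top",478,210),("side",348,133)],"m2",h=20,k=7)
print(manip.get_time())
E
```

```text
13.1833
```

View pics/m2.png

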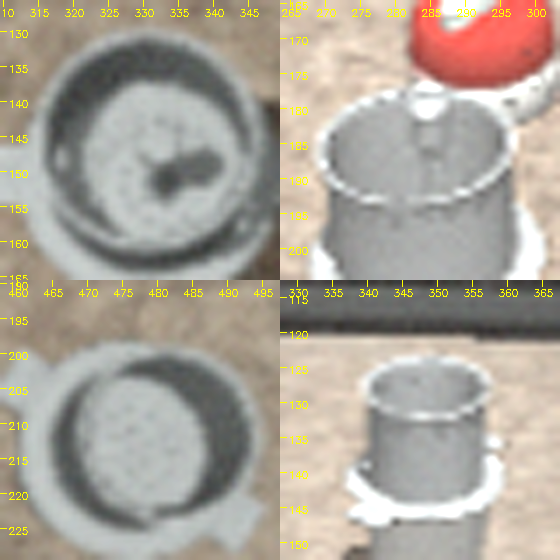

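Run:
```python
from h import *
t,s=manip.camera("top"),manip.camera("side")
for n,c,u,v,z in [("chS rim top",t,481.2,212.6,.1065),("chS rim side",s,348.4,127.7,.1065),("chL top",t,330.7,147.2,.1245),("chL side",s,283.2,185.3,.1245),("prS knob",s,284.5,178.8,.1385),("prL knob",s,274.25,256,.066),("prS base shadow top",t,331,151.5,.0805)]: print(n,np.round(ray(c,u,v,z),4))
def proj(c,p):
    q=np.linalg.inv(c["cam_to_world"])@[*p,1]; return np.round([c["cx"]+c["fx"]*q[0]/q[2],c["cy"]+c["fy"]*q[1]/q[2]],1)
print(proj(t,(.4707,-.2973,.1065)),proj(s,(.4707,-.2973,.1065)))
```

```text
chS rim top [ 0.4695 -0.2975]
chS rim side [ 0.4709 -0.2978]
chL top [0.609  0.0184]
chL side [0.6111 0.0211]
prS knob [0.608  0.0137]
prL knob [0.6054 0.1979]
prS base shadow top [0.6102 0.0187]
[481.1 212. ] [348.5 127.8]
```

Run:
```python
from h import *
a=-np.pi/2
manip.move_to([.52,-.1,.28],rot(a))
pick((.608,.0137),.1485,a,.28,.05,50,clear=.06)
print(manip.get_position())
mosaic([("side",290,125),("side",290,165),("top",330,150),("side",285,190)],"m3",h=20,k=7)
```

```text
grip w 0.0098 t 17.8
[0.60710633 0.01367037 0.27866572]
```

View pics/m3.png

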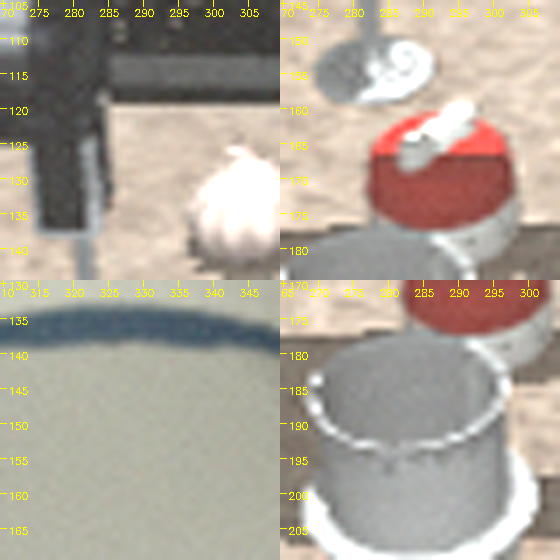

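Run:
```python
from h import *
s=manip.camera("side")
for z in (.2067,.2107): print(ray(s,283.1,154.6,z))
p=manip.get_position()
M=np.linalg.inv(s["cam_to_world"])
for dx in(-.011,0,.011):
    q=M@[p[0]+dx,p[1]+.007,p[2]-.022,1]; print(dx,s["cx"]+s["fx"]*q[0]/q[2],s["cy"]+s["fy"]*q[1]/q[2])
print(p, R.from_rotvec(manip.get_ee_rot()).as_matrix().round(3).tolist(), manip.get_grip_force(), manip.get_width())
```

```text
[0.60583455 0.01324197]
[0.60445458 0.01937712]
-0.011 285.0441329128529 137.63629551367228
0 280.11943964412364 137.487240824225
0.011 275.2037429345565 137.3384584318039
[0.60710422 0.01369915 0.27814968] [[1.0, 0.0, -0.003], [0.0, -1.0, -0.0], [-0.003, 0.0, -1.0]] 48.7406587600708 0.010310318187464139
```

Run:
```python
from h import *
a=-np.pi/2
manip.move_to([.4727,-.2976,.22],rot(a)); manip.servo_line([.4727,-.2976,.192]); manip.hold(.2)
mosaic([("side",348,105),("side",348,130),("top",482,200),("top",482,215)],"m4",h=20,k=7); print(manip.get_position())
```

```text
[ 0.47312711 -0.29772866  0.19275066]
```

View pics/m4.png

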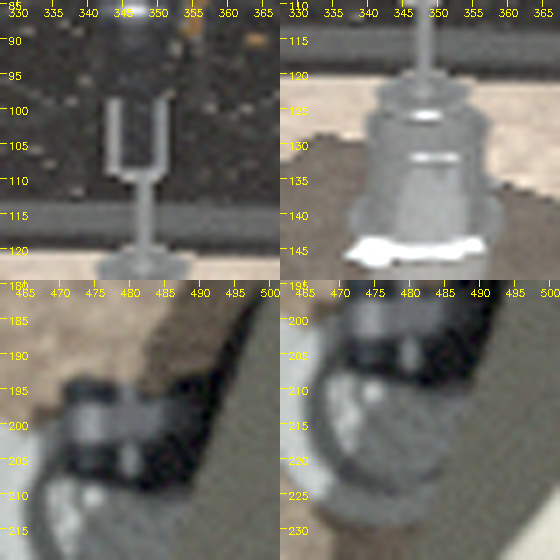

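The disc lines up with the chamber axis to about 1 mm. I'll lower it with a force guard.

Run:
```python
from h import *
a=-np.pi/2; xy=(.4727,-.2976)
print("rim level TCP .1785; floor .1345")
z=down(xy,.184,.132,a,step=.003,lim=4)
print(manip.get_position(),manip.get_contact_force(),manip.get_time())
```

```text
rim level TCP .1785; floor .1345
down z 0.133 dF 16.6
[ 0.47407254 -0.29833248  0.13501419] [-2.177181    2.17851376 15.65711549] 25.2667
```

Run:
```python
from h import *
a=np.pi/2
manip.command_gripper(.05); manip.hold(.1); manip.servo_line([.4727,-.2976,.25],rate=.2)
manip.move_to([.606,.198,.25],rot(a))
pick((.606,.198),.075,a,.28,.05,50,clear=.06)
manip.hold(.2); print(manip.get_position(),manip.get_time())
mosaic([("side",290,145),("side",290,183),("top",482,212),("side",348,130)],"m5",h=20,k=7)
```

```text
grip w 0.0104 t 30.4
[0.60554643 0.19785551 0.27868891] 31.7333
```

View pics/m5.png

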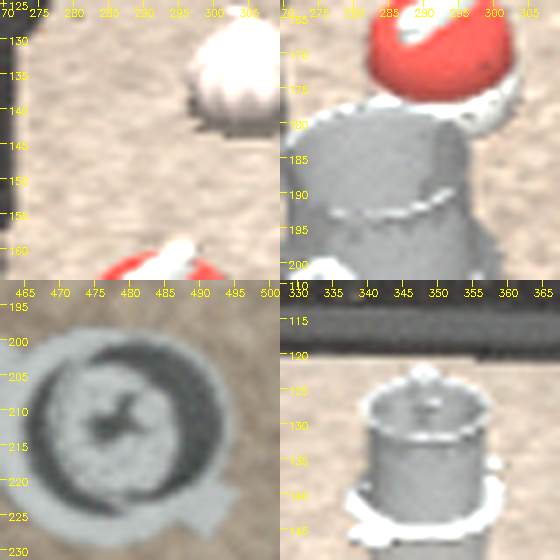

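The small press stands in its chamber with the knob above the rim. I'll carry the large press over its chamber and check alignment.

Run:
```python
from h import *
a=np.pi/2; xy=[.610,.0197]
manip.move_to([*xy,.26],rot(a)); manip.servo_line([*xy,.215]); manip.hold(.2)
mosaic([("side",284,165),("side",284,190),("top",330,146),("top",330,165)],"m6",h=20,k=7); print(manip.get_position(),manip.get_time())
```

```text
[0.6104931  0.01980469 0.21595895] 33.3333
```

View pics/m6.png

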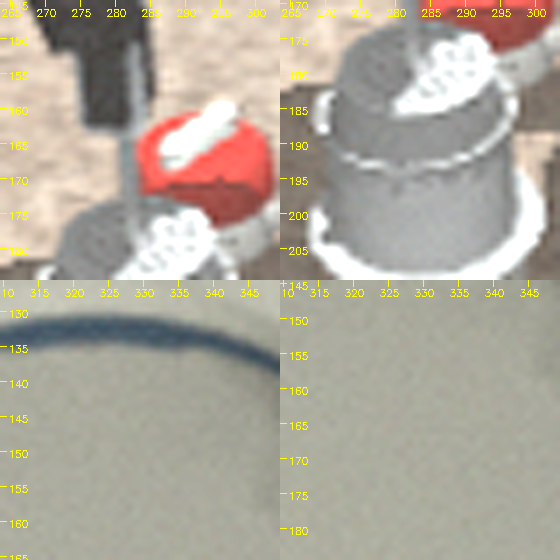

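Run:
```python
from h import *
a=np.pi/2; xy=(.6092,.0193)
print("rim level TCP .1995; floor .1515")
z=down(xy,.205,.149,a,step=.003,lim=4)
p=manip.get_position(); print(p,manip.get_contact_force(),manip.get_time())
if p[2]<.156:
    manip.command_gripper(.05); manip.hold(.1); manip.servo_line([*xy,.26],rate=.2)
    # small lid: tips at .036 -> TCP .058
    b=(.4733,.3045); manip.move_to([*b,.2],rot(a)); pick(b,.0575,a,.22,.06,50,clear=.05); manip.hold(.2)
    print(manip.get_position(),manip.get_time())
    mosaic([("top",330,146),("side",284,185),("side",330,215),("side",330,235)],"m7",h=20,k=7)
```

```text
rim level TCP .1995; floor .1515
down z 0.151 dF 10.7
[0.61002764 0.01929451 0.15258062] [-2.84477082 -0.1547373  10.90634539] 38.1833
grip w 0.0116 t 42.5
[0.47271891 0.30416809 0.2186815 ] 43.6167
```

View pics/m7.png

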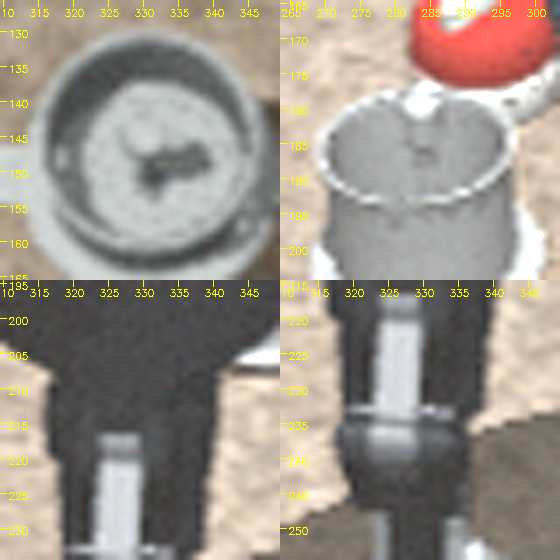

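The large press is in its chamber and the small lid is in hand. I'll hover over the small chamber and check.

Run:
```python
from h import *
a=np.pi/2; xy=(.4702,-.2976)
manip.move_to([.45,.05,.26],rot(a)); manip.move_to([*xy,.23],rot(a)); manip.servo_line([*xy,.187]); manip.hold(.2)
mosaic([("side",348,105),("side",348,130),("top",482,200),("top",482,215)],"m8",h=20,k=7); print(manip.get_position(),manip.get_time())
```

```text
[ 0.47062315 -0.29784246  0.18789142] 46.775
```

View pics/m8.png

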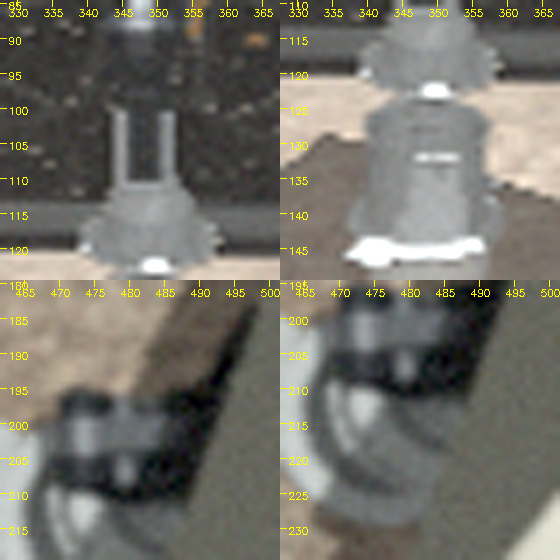

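Run:
```python
from h import *
a=np.pi/2; xy=(.4715,-.2974)
print("rim level TCP .164, seated .158")
z=down(xy,.172,.155,a,step=.0015,lim=4)
print(manip.get_position(),manip.get_contact_force(),manip.get_time())
```

```text
rim level TCP .164, seated .158
down z 0.157 dF 14.2
[ 0.47265337 -0.29803404  0.1587712 ] [-1.18113866  0.91774022 14.28878366] 49.65
```

Run:
```python
from h import *
a=np.pi/2
manip.command_gripper(.05); manip.hold(.1); manip.servo_line([.4715,-.2974,.24],rate=.2)
b=(.461,-.0864); manip.move_to([*b,.16],rot(a)); pick(b,.0575,a,.24,.06,50,clear=.05)
xy=(.610,.0197); manip.move_to([.5,-.03,.27],rot(a)); manip.move_to([*xy,.25],rot(a)); manip.servo_line([*xy,.21]); manip.hold(.2)
mosaic([("side",284,160),("side",284,185),("top",482,212),("side",348,130)],"m9",h=20,k=7); print(manip.get_position(),manip.get_time())
```

```text
grip w 0.012 t 53.3
[0.61041617 0.01965441 0.21097601] 56.0667
```

View pics/m9.png

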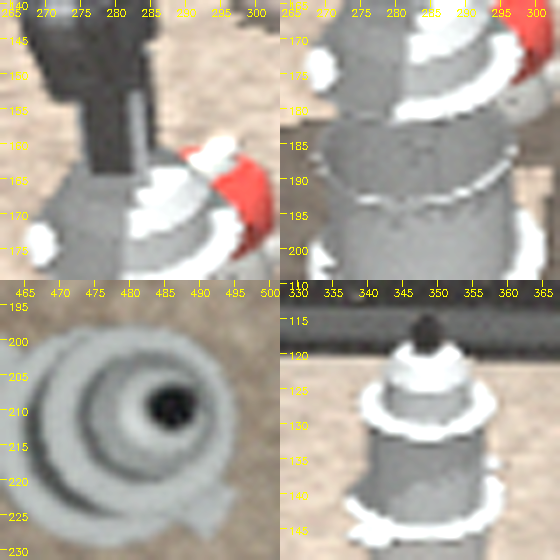

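The small lid is seated and level. The large lid sits about 1 mm off in +x, so I'll correct for that and lower it.

Run:
```python
from h import *
a=np.pi/2; xy=(.609,.0195)
print("rim level TCP .182, seated .176")
z=down(xy,.192,.173,a,step=.0015,lim=4)
p=manip.get_position(); print(p,manip.get_contact_force())
if p[2]<.1785:
    manip.command_gripper(.05); manip.hold(.1); manip.servo_line([*xy,.27],rate=.2)
    manip.set_joints([-1.362, 0.423, 1.63, -0, 1.089, -0.019]); manip.hold(.3)
    mosaic([("side",284,175),("side",348,130),("top",332,146),("top",482,212)],"m10",h=24,k=6); 
print(manip.get_time())
```

```text
rim level TCP .182, seated .176
down z 0.1755 dF 11.0
[0.6097373  0.01954375 0.17692989] [-1.44263949  0.42462668 10.24789536]
63.55
```

View pics/m10.png

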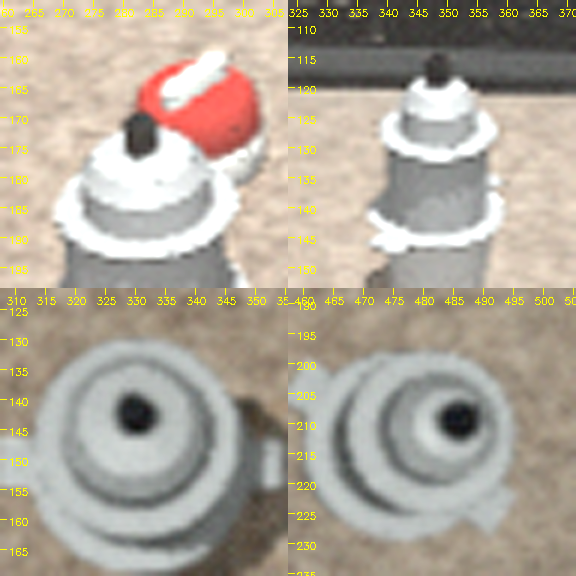

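Both lids are seated level with their knobs up, the large one near (283,185) and the small one near (348,128) in the side view. The timer hasn't moved.

```bash
python3 -c "
from rig import manip
print(manip.sign_off())"
```

```text
the job is handed in; nothing more can be done
None
```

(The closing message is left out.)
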